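# Pick up the fresh core sample with the tongs

## Robot

A 6-joint arm with a two-finger parallel gripper is mounted at the origin on the work surface. World frame = base frame: x ahead of the robot, y to its left, z up, the work surface at z = 0. Lengths are in m, angles in rad, forces in N, time in s.
With the tool pointing down it reaches from about 0.4 to 0.825 m from the base axis. Payload 7 kg.
Tool frame: the origin (TCP) lies at the very end of the fingers, on their centre line; the grasp point (between the pads) lies 19 mm behind it; z points along the fingers, y is the line along which they close (so a half turn about z gives the same grasp; the last joint's range is limited). The gripper opens to 88 mm and grips with 3 to 60 N. Pads are 19 mm wide; open, the fingers measure 130 mm over their backs; the gripper's body (78 mm by 193 mm) begins 47 mm behind the grasp point.
Start: joints at [-0.851, 0.359, 0.012, 0, -1.224, -0.288], TCP at [0.282, -0.613, 0.227] pointing down, gripper open.
Joint ranges: [-3.07, 3.07], [-1.43, 2.12], [-1.02, 1.25], [-3.03, 1.67], [-3.05, -0], [-3.03, 3.03]. Speed limits (rad/s): [2.39, 2.39, 3.01, 3.14, 3.14, 3.14].

## Interface

Orientations are given as [roll, pitch, yaw] about the fixed x, y, z axes, in that order (R = Rz(yaw) Ry(pitch) Rx(roll)).
In Python, from station import arm, vision gives the robot as it stands. The module is installed in compiled form; this text tells all that it offers.
- The arm moves only by the tool jog_arm, never from a script. Its argument "steps" is a list that holds one entry, the list of rows, each a list of 7 numbers: the closure in counts, from 0 (fully open) to 255 (shut), then the shift along the tool's x, y, z scaled (see below), then the turn, a rotation vector about the tool's x, y, z scaled (see below). In form: [[[grip, dx, dy, dz, rx, ry, rz], ...]]. A call has 1 to 8 rows; each row is the pose to reach, as a shift and turn from the pose commanded when the call began, along the tool's axes at that moment; what a row does not reach only later rows make up. The controller multiplies each number of a shift by 250 mm and each number of a turn by 45 degrees. A row lasts 1/10 s, in which the tool goes at most 50 mm and 8.59 degrees, less where a joint would pass 70% of its speed; a pose out of reach is approached as far as the arm can. A call with a number of a shift or a turn outside -1 to 1 is refused whole. A call with a gripper value outside its range is refused whole. The fingers move at their own pace and stop on an object; "newtons" is the grip in N (left out, the last holds). Time passes only in rows, so rows that repeat a pose let the fingers close. It gives the time, the measured TCP pose, the force, the opening and the grip force at its end, in the units of the state.
- arm.get_state(): the state, without advancing time (a new reading comes with each control period).
- vision.grab_frame(name): name is "scene" or "side" or "wrist"; returns a dict with "color" (400x640x3 uint8, red, green, blue), "vfov" (degrees; the focal length in pixels is half the picture's height over the tangent of half this angle, whatever the lens; pixels are square), "cx", "cy" (the principal point, pixels), "extrinsics" (4x4, takes a point from world to camera coordinates). Camera axes: x right, y down, z forward; pixel columns grow to the right and rows downward; lengths in m; the calibration is good to about 2 mm. A picture is of the moment at which its call begins. There is no depth.
- arm.job_done(): hands the job in; it is judged then, once.
The state is a dict: "t": time; "q": joint angles; "qd": joint speeds; "joint_efforts": joint torques, N m; "eef_pos": TCP position; "ee_rot": TCP orientation; "force": force on the tool from outside, world axes, zero at the start; "moment": the same for the moment, N m; "width": finger opening in m; "gripper_force": force on a finger pad.
Only numpy, scipy, OpenCV 4.12 (cv2) and the standard library are available. Lean on these libraries where they do the work, as an engineer would, in place of code of your own. Each camera call takes 0.05 s, during which the arm holds its last target. There are 200 camera calls.

## Task

Lift the steel tongs up and off the hook of the tool stand, close them on the freshly cast amber core sample and raise it, upright, at least 10 cm clear of the counter so it can be inspected. The resin is still tacky: only the tongs may touch it, it must not be knocked over, and the blue insert, the grey sampler and the depth gauge stay where they are. Finish holding the sample still up there in the closed tongs; nothing is put down or let go at the end.

Things in the scene. Friction and masses are not known exactly. Their poses are not given: they have to be found in the camera images.
- stand: steel tool stand, fixed: base plate 160 x 110 x 12 mm, upright post 12 mm thick, 208 mm tall. Origin at the post's foot on the counter, z up. A level hook arm (6 mm round bar, top 203 mm above the counter) runs 123 mm from the post along the stand's -x; its last 9 mm turn up and end 11 mm above the arm's top.
- hook_seat (a point): top of the hook arm where the tongs hang, 70 mm out from the post and 203 mm above the counter
- hook_tip (a point): upturned end of the hook arm, 123 mm out from the post and 214 mm above the counter; 53 mm from the hook_seat
- tongs: spring tongs of bent steel strip 18 mm wide, 2 mm thick: an upside-down U 161 mm long, 70 g, hanging astride the hook arm, one leg on either side of it. Origin at the middle of the bend on top (the bow, 30 mm wide inside), where both legs pivot; z up along the tongs; legs at +y and -y, closing towards each other along y; x is across the strip (towards the post when hung)
- grips (a point): point midway between the legs at the grips, 40 mm below the tongs' origin. Black rubber grips 20 mm wide cover the outside of both legs from 23 to 63 mm below the origin: grip here, across both legs. Width over the grips at this point: 49 mm at rest, 40 mm with legs parallel. A spring opens the legs: about 4 N to start squeezing, 7 N at parallel. Squeezed a few mm, they stay in hand with jaws open
- tongs_left (a joint): how far each leg has swung inwards (both move alike), rad: 0 at rest (open), 0.115 legs parallel and jaws 24 mm apart, 0.19 fully shut. 0.01 rad changes the width over the grips by 0.8 mm and the jaw gap by 2.9 mm
- jaws (a point): point midway between the jaws, 145 mm below the tongs' origin, fixed to the tongs. Black jaw pads 22 mm wide and 30 mm tall inside the leg ends, from 130 to 160 mm below the origin; gap between them 57 mm at rest, 24 mm with legs parallel
- core: amber resin core sample, an upright cylinder 24 mm across and 42 mm tall, 22 g; stands on the green mat. Origin at the centre of its underside, z up
- core_center (a point): centre of the core sample, 21 mm above its underside
- mat: green silicone curing mat, disc 70 mm across and 5 mm thick, fixed to the counter; the core sample stands on it within 9 mm of its centre. Origin at the centre of its underside
- insert: blue acrylic finger insert, a tube 31 mm across and 36 mm tall standing on the counter; origin at the centre of its underside; leave alone
- sampler: grey rubber grip sampler, block 42 x 96 x 19 mm (x, y, z) with three round wells, lying on the counter; origin at the centre of its underside; leave alone
- gauge: steel depth gauge lying on the counter: 75 mm cross-bar along y through the origin, 150 mm rule along x from -100 to +50 mm, 17 mm high at the lock screw; origin on the counter under the cross-bar; leave alone

How it is judged:
On the way, in this order (a step that is already met when the one before it is completed fails the run):
1. the tongs are in the gripper, in the air, off the hook and well away from it (distance between tongs and hook_seat above 0.09 m and contact force between tongs and stand below 0.05 N and contact force between the fingers and tongs above 1 N and height (world z) of jaws above 0.03 m), for 0.2 s.
2. the jaws are closed on the core sample (contact force between tongs and core above 1 N and value of joint tongs_left between 0.08 and 0.15 rad and distance between core_center and jaws below 0.03 m and contact force between the fingers and tongs above 1 N), for 0.2 s.
At the end, for the whole second after the job is handed in: the sample is gripped in the closed jaws (over 1 N, centre within 30 mm of theirs), centre over 120 mm above the counter, within 0.4 rad of upright, still; the gripper holds the tongs, not the sample; tongs over 90 mm from their hook seat; insert, sampler, gauge moved under 20 mm (all of step 2 and height (world z) of core_center above 0.12 m and angle between core's own z axis and vertical below 0.4 rad and contact force between the fingers and core below 0.05 N and contact force between each of tongs, core and stand below 0.05 N and distance between tongs and hook_seat above 0.09 m and linear speed of core below 0.03 m/s and distance of each of insert, sampler, gauge from where it was at the start of the episode below 0.02 m); the arm keeps its last pose, push and grip.
It fails at once if the tacky core sample is touched by the gripper, the arm, the stand or a bystander (contact force between any of the fingers, the arm, stand, insert, sampler, gauge and core above 0.1 N).
It fails at once if the core sample is knocked over (angle between core's own z axis and vertical above 0.8 rad).
It fails at once if a bystander is pushed out of its place (distance of any of insert, sampler, gauge from where it was at the start of the episode above 0.03 m).
It also fails if it takes over 45 s, if anything falls off the work surface, if the arm or the gripper's body presses on something with over 40 N, if the wrist force passes 120 N, or if a joint passes its speed limit or range.

## Working session

There is one attempt and no reset: what is moved stays moved. The work goes in short steps, Python scripts to look and compute and a tool call to move; the robot and the scene stay as the last step left them, time stands still between calls to the robot, and variables do not carry over. Pictures are saved under pics/ and viewed, at most 11 in all, crops included, and the job is handed in when it is done.

Besides the shell and the picture viewer there is one more tool, called after "Request:" by a JSON object that holds its "api" and its "payload", one argument or row to a line. jog_arm: Moves the arm, as the interface text tells. Its arguments: {"type":"object","properties":{"steps":{"type":"array","items":{"type":"array","items":{"type":"array","items":{"type":"number"}}}},"newtons":{"type":"number"}},"required":["steps"]}

```bash
mkdir -p pics
cat > h.py <<'E'
import numpy as np, cv2
from station import arm, vision
def grab(n,save=None):
    f=vision.grab_frame(n)
    if save: cv2.imwrite('pics/'+save,f['color'][:,:,::-1])
    return f
def ray(f,u,v):
    F=f['color'].shape[0]/2/np.tan(np.radians(f['vfov'])/2)
    E=np.array(f['extrinsics']);R=E[:3,:3]
    d=R.T@np.array([(u-f['cx'])/F,(v-f['cy'])/F,1]);return -R.T@E[:3,3],d/np.linalg.norm(d)
def plane(f,u,v,z):
    o,d=ray(f,u,v);return o+d*(z-o[2])/d[2]
def tri(f1,p1,f2,p2):
    o1,d1=ray(f1,*p1);o2,d2=ray(f2,*p2)
    s=np.linalg.lstsq(np.c_[d1,-d2],o2-o1,rcond=None)[0]
    a=o1+s[0]*d1;b=o2+s[1]*d2
    return (a+b)/2,np.linalg.norm(a-b)
def proj(f,p):
    F=f['color'].shape[0]/2/np.tan(np.radians(f['vfov'])/2)
    E=np.array(f['extrinsics']);c=E[:3,:3]@p+E[:3,3];return F*c[:2]/c[2]+[f['cx'],f['cy']]
E
python3 - <<'E'
from h import *
import pickle
np.set_printoptions(precision=3,suppress=True)
fs={}
for n in('scene','side','wrist'):
    f=grab(n,n+'0.png');fs[n]=f;print(n,f['vfov'],f['cx'],f['cy'],ray(f,320,200))
pickle.dump(fs,open('f0.pkl','wb'))
s=arm.get_state();print(s)
E
```

```text
scene 55.910638999844814 321.1026881416888 194.68969183268396 (array([ 0.84 , -0.372,  0.783]), array([-0.372,  0.434, -0.821]))
side 44.30046846161848 321.89826205251484 195.7115509089719 (array([0.169, 0.574, 0.892]), array([ 0.344, -0.577, -0.741]))
wrist 71.53481769207184 315.7627467310435 199.68819449340089 (array([ 0.22 , -0.644,  0.385]), array([ 0.232,  0.125, -0.965]))
{'t': 0.15, 'q': array([-0.851,  0.359,  0.011, -0.   , -1.224, -0.288]), 'qd': array([ 0.   , -0.003,  0.001,  0.001, -0.   ,  0.   ]), 'joint_efforts': array([ -0.   , -58.328,  29.329,   7.001,   0.009,  -0.   ]), 'eef_pos': array([ 0.282, -0.613,  0.226]), 'ee_rot': array([ 3.14, -0.  , -2.71]), 'force': array([ 0.53 , -0.586,  0.31 ]), 'moment': array([-0.012, -0.007,  0.009]), 'gripper_force': 0.0, 'width': 0.08765293149443973}
```

View pics/scene0.png

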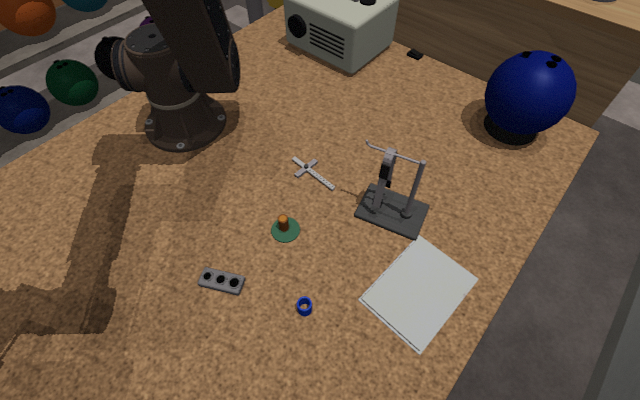

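View pics/side0.png

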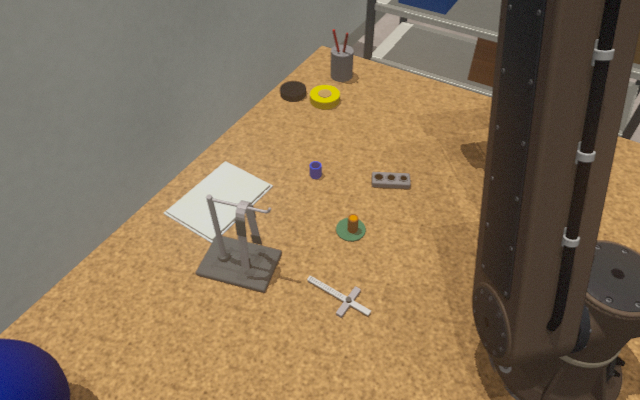

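The scene view shows the stand with its post top at about (423,161), hook tip (367,141), tongs bow (389,152) and core (284,222). In the side view the post top is at (211,197), the tip at (269,211), the bow at (243,204) and the core at (353,224). I'll zoom in on both.

Run:
```python
from h import *
a=cv2.imread('pics/scene0.png')[130:240,345:445];b=cv2.imread('pics/side0.png')[185:295,190:290]
cv2.imwrite('pics/z1.png',np.hstack([cv2.resize(i,None,fx=4,fy=4,interpolation=cv2.INTER_CUBIC) for i in(a,b)]))
import pickle
fs=pickle.load(open('f0.pkl','rb'));np.set_printoptions(precision=4,suppress=True)
# core + mat by colour
def cen(f,lo,hi,box):
    h=cv2.cvtColor(f['color'],cv2.COLOR_RGB2HSV);m=cv2.inRange(h,lo,hi);k=np.zeros_like(m);x0,y0,x1,y1=box;k[y0:y1,x0:x1]=m[y0:y1,x0:x1]
    c=max(cv2.findContours(k,0,1)[0],key=cv2.contourArea);return c
for n,box in(('scene',(262,205,308,248)),('side',(330,205,375,248))):
    f=fs[n]
    g=cen(f,(50,60,20),(95,255,255),box);e=cv2.fitEllipse(cv2.convexHull(g))
    print(n,'mat',e,plane(f,*e[0],.005))
    c=cen(f,(5,190,60),(18,255,255),box);print('core',cv2.boundingRect(c),cv2.contourArea(c))
```

```text
scene mat ((285.007568359375, 229.5896759033203), (24.096843719482422, 28.304845809936523), 76.41754150390625) [ 0.4787 -0.0797  0.005 ]
core (281, 222, 1, 1) 0.0
side mat ((350.2694091796875, 229.00570678710938), (21.494884490966797, 28.462928771972656), 93.55043029785156) [ 0.4746 -0.074   0.005 ]
core (349, 215, 9, 7) 0.0
```

View pics/z1.png

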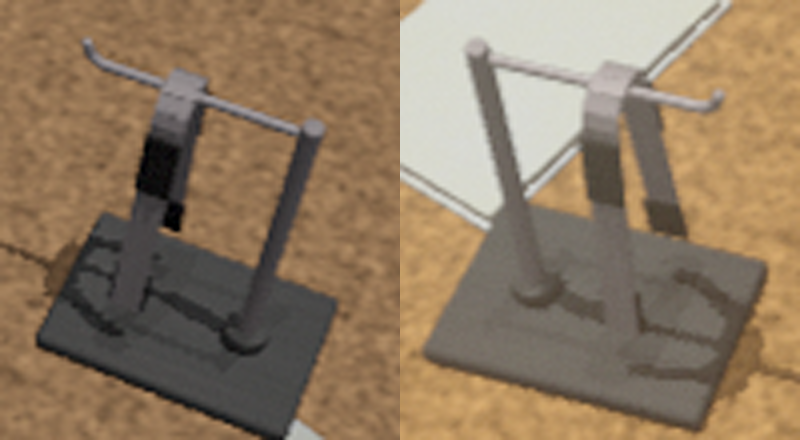

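The zoom gives sharper pixels. In the scene view the tip is (367.3,141), the post top (423,161.8) and the bow top (391.5,150). In the side view they are (269.5,209), (209.5,196.5) and (243.8,203).

Run:
```python
from h import *
import pickle
fs=pickle.load(open('f0.pkl','rb'));np.set_printoptions(precision=4,suppress=True)
S,D=fs['scene'],fs['side']
for n,p,q in(('tip',(367.3,141),(269.5,209)),('post',(423,161.8),(209.5,196.5)),('bow',(391.5,150),(243.8,203)),('coretop',(283.5,217.5),(353,217.5))):
    print(n,*tri(S,p,D,q))
t=tri(S,(367.3,141),D,(269.5,209))[0];p=tri(S,(423,161.8),D,(209.5,196.5))[0]
d=(t-p)[:2];print(np.linalg.norm(d),np.degrees(np.arctan2(d[1],d[0])))
for f,b in((S,(340,140,460,245)),(D,(185,190,290,300))):
    print(plane(f,*((405.7,214.5) if f is S else (224.5,257)),.012))
for f,l in((S,[(308.5,163.8),(304,307)]),(D,[(347,299),(316,170)])):
    for u in l: print('gauge,insert',plane(f,*u,.01))
for f,b in((S,(268,208,304,246)),(D,(335,205,370,246))):
    h=cv2.cvtColor(f['color'],cv2.COLOR_RGB2HSV);x0,y0,x1,y1=b
    c=h[y0:y1:2,(x0+x1)//2];print(c[:14].tolist())
print(plane(S,362,160,0), plane(S,221,280,.019),plane(D,391,181,.019))
```

```text
tip [0.5566 0.109  0.209 ] 0.002999199612065685
post [0.6749 0.1377 0.2056] 0.0023007476690929548
bow [0.6083 0.1206 0.208 ] 0.005145753234551758
coretop [ 0.4718 -0.075   0.0465] 0.003111136126860773
0.12165513559166014 -166.3799839386542
[0.6768 0.1372 0.012 ]
[0.6729 0.1387 0.012 ]
gauge,insert [0.389  0.1074 0.01  ]
gauge,insert [ 0.6391 -0.1915  0.01  ]
gauge,insert [0.3923 0.0948 0.01  ]
gauge,insert [ 0.6403 -0.1973  0.01  ]
[[15, 115, 142], [15, 115, 140], [14, 116, 138], [15, 109, 152], [14, 175, 140], [15, 183, 153], [12, 181, 111], [13, 189, 62], [15, 187, 56], [13, 209, 55], [13, 213, 55], [17, 143, 57], [72, 98, 102], [73, 101, 101]]
[[16, 123, 188], [16, 135, 172], [17, 126, 196], [17, 124, 208], [17, 126, 192], [20, 242, 211], [20, 255, 218], [20, 255, 217], [16, 191, 164], [16, 167, 104], [15, 162, 104], [16, 162, 99], [15, 172, 101], [15, 173, 99]]
[0.4863 0.2182 0.    ] [ 0.466  -0.2647  0.019 ] [ 0.4544 -0.2496  0.019 ]
```

Measured hook seat: about (0.607, 0.1215), stand yaw 13.6°. The heights match the text. Next I move above the tongs.

Request:
{"api": "jog_arm", "payload": {
  "steps": [
    [[0,-0.8,0.71,-0.28,0,0,0],[0,-0.8,0.71,-0.28,0,0,0],[0,-0.8,0.71,-0.28,0,0,0],[0,-0.8,0.71,-0.28,0,0,0],[0,-0.8,0.71,-0.28,0,0,0],[0,-0.8,0.71,-0.28,0,0,0],[0,-0.8,0.71,-0.28,0,0,0]]
  ]
}}

```text
t: 0.85
eef_pos: [0.3913, -0.3658, 0.2982]
ee_rot: [-3.14, 0.002, -2.706]
force: [0.5, -0.2, -0.2]
width: 0.0875
gripper_force: 0.0
```

Request:
{"api": "jog_arm", "payload": {
  "steps": [
    [[0,-0.8,0.71,0,0,0,0],[0,-0.8,0.71,0,0,0,0],[0,-0.8,0.71,0,0,0,0],[0,-0.8,0.71,0,0,0,0],[0,-0.8,0.71,0,0,0,0],[0,-0.8,0.71,0,0,0,0],[0,-0.8,0.71,0,0,0,0]]
  ]
}}

```text
t: 1.55
eef_pos: [0.498, -0.1214, 0.2958]
ee_rot: [3.141, -0.001, -2.707]
force: [-0.5, -0.2, 0.7]
width: 0.0879
gripper_force: 0.0
```

```bash
cat >> h.py <<'E'
def rel(p,yaw):
    s=arm.get_state();d=np.array(p)-s['eef_pos'];y=s['ee_rot'][2]
    print('shift',np.round([(d@[np.cos(y),np.sin(y),0])/.25,(d@[np.sin(y),-np.cos(y),0])/.25,-d[2]/.25],3),'rz',round(-((yaw-y+np.pi)%(2*np.pi)-np.pi)/(np.pi/4),3))
E
python3 - <<'E'
from h import *
import pickle
f=grab('wrist','w1.png');pickle.dump(f,open('w1.pkl','wb'))
for p in ((.475,-.077,.026),(.607,.1215,.205)): print(proj(f,np.array(p)))
rel((.607,.1215,.30),-2.904)
E
```

```text
[348.78459517 169.57044941]
[472.13703685 373.8153285 ]
shift [-0.808  0.701 -0.016] rz 0.25
```

View pics/w1.png

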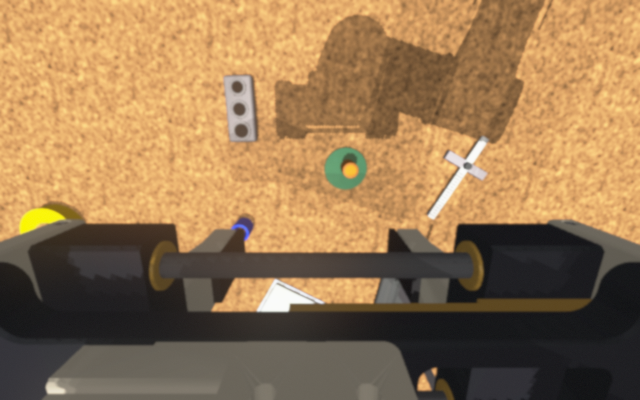

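The wrist view shows the core top at about (350.5,170.5) on the mat at (346.5,168). The gripper body hides the region ahead of it.

Run:
```python
from h import *
import pickle
np.set_printoptions(precision=4,suppress=True)
f=pickle.load(open('w1.pkl','rb'));fs=pickle.load(open('f0.pkl','rb'))
h=cv2.cvtColor(f['color'],cv2.COLOR_RGB2HSV)[140:200,320:375]
def cc(m):
    c=max(cv2.findContours(m,0,1)[0],key=cv2.contourArea);c=cv2.convexHull(c);return cv2.minEnclosingCircle(c),cv2.fitEllipse(c)
g,e=cc(cv2.inRange(h,(50,60,20),(95,255,255)));o,eo=cc(cv2.inRange(h,(8,200,170),(22,255,255)))
print(e,eo,plane(f,e[0][0]+320,e[0][1]+140,.005),plane(f,eo[0][0]+320,eo[0][1]+140,.047))
p=(eo[0][0]+320,eo[0][1]+140)
print(tri(f,p,fs['scene'],(283.5,217.5)),tri(f,p,fs['side'],(353,217.5)))
```

```text
Traceback (most recent call last):
ValueError: max() iterable argument is empty
```

Request:
{"api": "jog_arm", "payload": {
  "steps": [
    [[0,-0.81,0.7,-0.02,0,0,0.25],[0,-0.81,0.7,-0.02,0,0,0.25],[0,-0.81,0.7,-0.02,0,0,0.25],[0,-0.81,0.7,-0.02,0,0,0.25],[0,-0.81,0.7,-0.02,0,0,0.25],[0,-0.81,0.7,-0.02,0,0,0.25],[0,-0.81,0.7,-0.02,0,0,0.25],[0,-0.81,0.7,-0.02,0,0,0.25]]
  ]
}}

```text
t: 2.4
eef_pos: [0.6078, 0.1193, 0.3008]
ee_rot: [-3.141, -0.002, -2.907]
force: [0.9, -0.2, -0.0]
width: 0.0876
gripper_force: 0.0
```

Run:
```python
from h import *
f=grab('wrist','w2.png')
print(proj(f,np.array([.607,.1215,.205])),proj(f,np.array([.5554,.109,.214])))
rel((.607,.1215,.146),-2.904)
```

```text
[319.7438286  199.80323667] [319.92801998 143.72028884]
shift [0.    0.011 0.621] rz -0.004
```

View pics/w2.png

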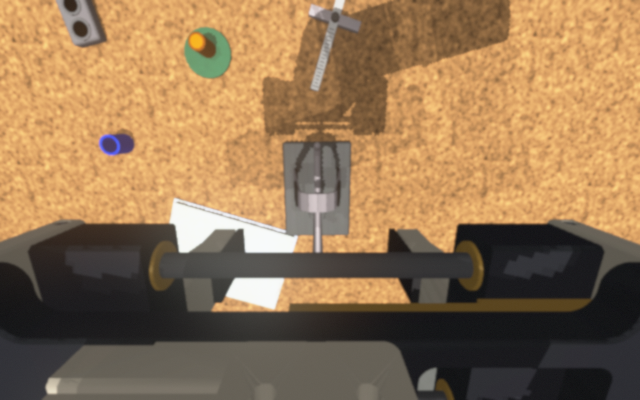

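In the wrist view the bow is at (317.5,201), centred between the fingers and aligned with them, within about 1 mm of the prediction. Descending now.

Request:
{"api": "jog_arm", "payload": {
  "steps": [
    [[0,0,0.005,0.15,0,0,0],[0,0,0.005,0.3,0,0,0],[0,0,0.005,0.42,0,0,0],[0,0,0.005,0.54,0,0,0],[0,0,0.005,0.62,0,0,0],[0,0,0.005,0.62,0,0,0],[0,0,0.005,0.62,0,0,0]]
  ]
}}

```text
t: 3.15
eef_pos: [0.6078, 0.1204, 0.1475]
ee_rot: [-3.141, 0.001, -2.907]
force: [0.3, -0.1, 0.0]
width: 0.0873
gripper_force: 0.0
```

Run:
```python
from h import *
s=arm.get_state();print(s['eef_pos'],s['force'])
a=grab('scene')['color'][110:240,345:465];b=grab('side')['color'][150:290,190:310]
cv2.imwrite('pics/z2.png',np.hstack([cv2.resize(i,(390,420),interpolation=cv2.INTER_CUBIC) for i in(a,b)])[:,:,::-1])
```

```text
[0.60781853 0.12041894 0.14754232] [ 0.26498002 -0.06436497  0.01505214]
```

View pics/z2.png

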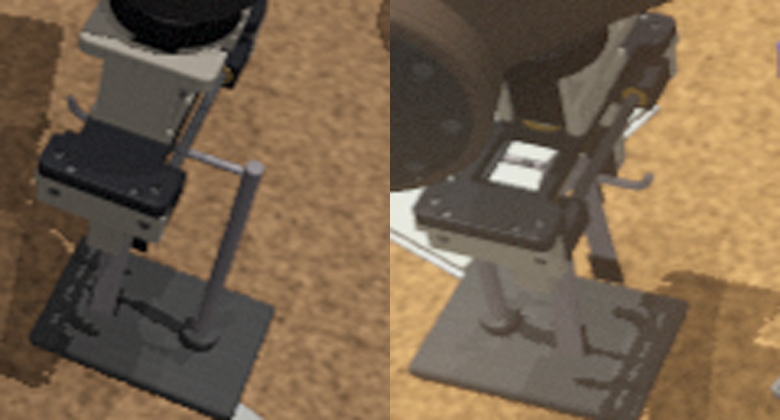

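The fingers are astride the grips and the tips are clear of everything. I'll squeeze by a few mm.

Request:
{"api": "jog_arm", "payload": {
  "steps": [
    [[123,0,0,0,0,0,0],[123,0,0,0,0,0,0],[123,0,0,0,0,0,0],[123,0,0,0,0,0,0],[123,0,0,0,0,0,0],[123,0,0,0,0,0,0],[123,0,0,0,0,0,0],[123,0,0,0,0,0,0]]
  ],
  "newtons": 20
}}

```text
t: 4.05
eef_pos: [0.6075, 0.1217, 0.1464]
ee_rot: [-3.142, -0.0, -2.906]
force: [-0.6, -0.4, -0.8]
width: 0.0455
gripper_force: 3.9
```

Request:
{"api": "jog_arm", "payload": {
  "steps": [
    [[123,0,0,-0.06,0,0,0],[123,0,0,-0.12,0,0,0],[123,0,0,-0.18,0,0,0],[123,0,0,-0.18,0,0,0],[123,0,0,-0.18,0,0,0]]
  ]
}}

```text
t: 4.55
eef_pos: [0.6074, 0.1218, 0.1913]
ee_rot: [3.141, 0.0, -2.906]
force: [-0.2, 0.1, -1.4]
width: 0.0454
gripper_force: 4.0
```

Run:
```python
from h import *
s=arm.get_state();print(s['eef_pos'],s['force'],s['width'],s['gripper_force'])
a=grab('scene')['color'][90:240,335:465];b=grab('side')['color'][140:290,190:320]
cv2.imwrite('pics/z3.png',np.hstack([cv2.resize(i,(390,450),interpolation=cv2.INTER_CUBIC) for i in(a,b)])[:,:,::-1])
```

```text
[0.60742511 0.12175635 0.19129962] [-0.18349641  0.09662929 -1.35224081] 0.045424376203417514 3.955523701461061
```

View pics/z3.png

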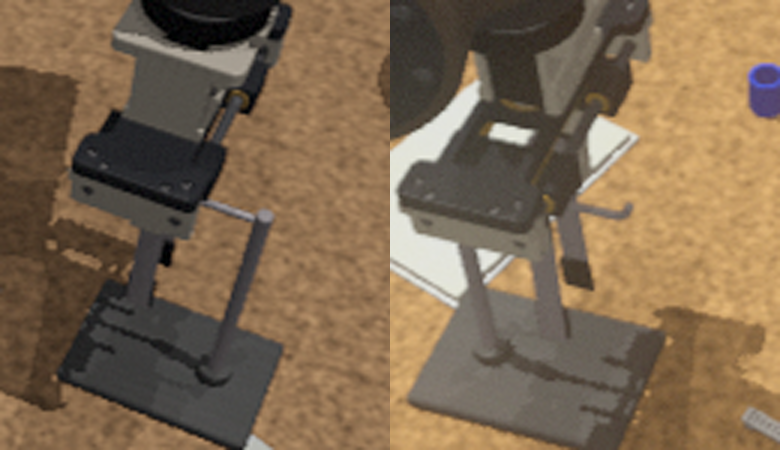

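The tongs rose with the gripper, and the bow is above the hook tip. Sliding them off along the hook arm.

Request:
{"api": "jog_arm", "payload": {
  "steps": [
    [[123,0.1,0,0,0,0,0],[123,0.22,0,0,0,0,0],[123,0.36,0,0,0,0,0],[123,0.48,0,-0.05,0,0,0],[123,0.56,0,-0.12,0,0,0],[123,0.56,0,-0.12,0,0,0],[123,0.56,0,-0.12,0,0,0],[123,0.56,0,-0.12,0,0,0]]
  ]
}}

```text
t: 5.45
eef_pos: [0.4715, 0.0891, 0.2207]
ee_rot: [-3.141, -0.001, -2.906]
force: [0.9, 0.9, -1.3]
width: 0.0458
gripper_force: 4.0
```

Run:
```python
from h import *
import pickle
np.set_printoptions(precision=4,suppress=True)
s=arm.get_state();print(s['eef_pos'],s['force'],s['width'],s['gripper_force'])
f=grab('wrist','w3.png')
fw=pickle.load(open('w1.pkl','rb'));fs=pickle.load(open('f0.pkl','rb'))
for n,F,q in (('w1',fw,(350.5,170.5)),('scene',fs['scene'],(283.5,217.5)),('side',fs['side'],(353,217.5))): print(n,plane(F,*q,.047))
print('mat',plane(fw,346.5,168,.005))
im=cv2.imread('pics/w2.png');im2=cv2.imread('pics/w1.png')
z=lambda i,x,y:cv2.resize(i[y-30:y+30,x-30:x+30],(260,260),interpolation=cv2.INTER_CUBIC)
t=np.hstack([z(cv2.imread('pics/scene0.png'),285,225),z(cv2.imread('pics/side0.png'),350,225),z(im2,348,170)])
t=np.vstack([t,cv2.resize(f['color'][:,:,::-1],(512,320))[:,:512]]if 0 else [t]);w=cv2.resize(f['color'][:,:,::-1],(512,320))
o=np.zeros((580,780,3),np.uint8);o[:260]=t;o[260:,:512]=w;cv2.imwrite('pics/m.png',o)
rel((.474,-.076,.24),-2.904)
```

```text
[0.4715 0.0891 0.2207] [ 0.9135  0.8897 -1.3323] 0.045772244234382135 3.955350099313364
w1 [ 0.4732 -0.0778  0.047 ]
scene [ 0.4734 -0.0743  0.047 ]
side [ 0.4705 -0.0757  0.047 ]
mat [ 0.4762 -0.0779  0.005 ]
shift [ 0.144 -0.644 -0.078] rz -0.003
```

View pics/m.png

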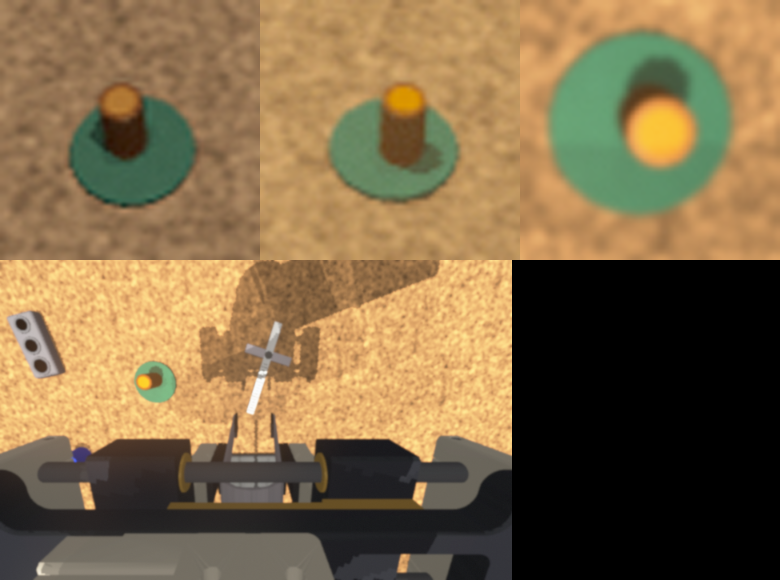

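The core sits upright at about (0.4725,-0.0765), and the three views agree within 3 mm. In the wrist view the jaw tips are symmetric about column 318, so the tongs hang straight. Moving above the core.

Request:
{"api": "jog_arm", "payload": {
  "steps": [
    [[123,0.02,-0.1,-0.02,0,0,0],[123,0.06,-0.25,-0.05,0,0,0],[123,0.09,-0.4,-0.08,0,0,0],[123,0.12,-0.55,-0.08,0,0,0],[123,0.15,-0.65,-0.08,0,0,0],[123,0.15,-0.65,-0.08,0,0,0],[123,0.15,-0.65,-0.08,0,0,0],[123,0.15,-0.65,-0.08,0,0,0]]
  ]
}}

```text
t: 6.3
eef_pos: [0.4731, -0.0774, 0.241]
ee_rot: [3.142, -0.001, -2.906]
force: [0.5, -0.0, -0.6]
width: 0.0456
gripper_force: 4.0
```

Run:
```python
from h import *
f=grab('wrist','w4.png');s=arm.get_state();print(s['eef_pos'],s['ee_rot'],s['force'])
print(proj(f,np.array([.4725,-.0765,.047])),proj(f,s['eef_pos']-[0,0,.0866]),proj(f,np.array([*s['eef_pos'][:2],.047])))
rel((.4725,-.0765,.115),-2.904)
cv2.imwrite('pics/w4c.png',cv2.resize(cv2.imread('pics/w4.png')[80:300,170:470],None,fx=2.5,fy=2.5))
```

```text
[ 0.47305434 -0.07718104  0.24108604] [ 3.14147501e+00 -8.22459970e-04 -2.90558157e+00] [0.62357464 0.52266272 0.75034864]
[317.65264037 179.94586742] [317.59207097 202.76929689] [317.04070339 180.23509307]
shift [0.002 0.003 0.504] rz -0.002
```

View pics/w4c.png

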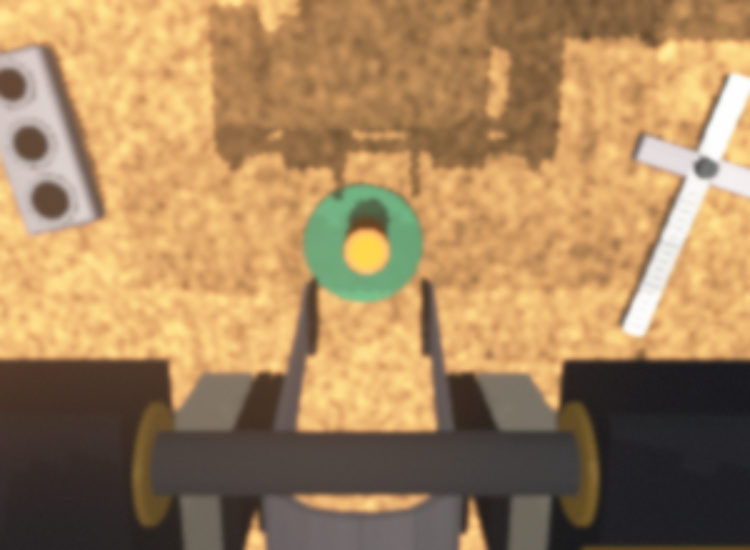

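The core top is at full-frame (316.6,180.4), as predicted. The jaws are centred at column 318 (about 1 mm off) and open, so I go straight down.

Request:
{"api": "jog_arm", "payload": {
  "steps": [
    [[123,0,0.002,0.1,0,0,0],[123,0,0.002,0.2,0,0,0],[123,0,0.002,0.29,0,0,0],[123,0,0.002,0.37,0,0,0],[123,0,0.002,0.44,0,0,0],[123,0,0.002,0.5,0,0,0],[123,0,0.002,0.5,0,0,0],[123,0,0.002,0.5,0,0,0]]
  ]
}}

```text
t: 7.15
eef_pos: [0.473, -0.0767, 0.1168]
ee_rot: [-3.141, -0.0, -2.905]
force: [0.1, -0.2, -0.8]
width: 0.0454
gripper_force: 4.0
```

Run:
```python
from h import *
s=arm.get_state();print(s['eef_pos'],s['force'])
a=grab('scene')['color'][170:250,245:325];b=grab('side')['color'][170:250,310:390]
cv2.imwrite('pics/z5.png',np.hstack([cv2.resize(i,(400,400),interpolation=cv2.INTER_CUBIC) for i in(a,b)])[:,:,::-1])
```

```text
[ 0.47303285 -0.07669828  0.1167655 ] [ 0.09682878 -0.15166164 -0.77957832]
```

View pics/z5.png

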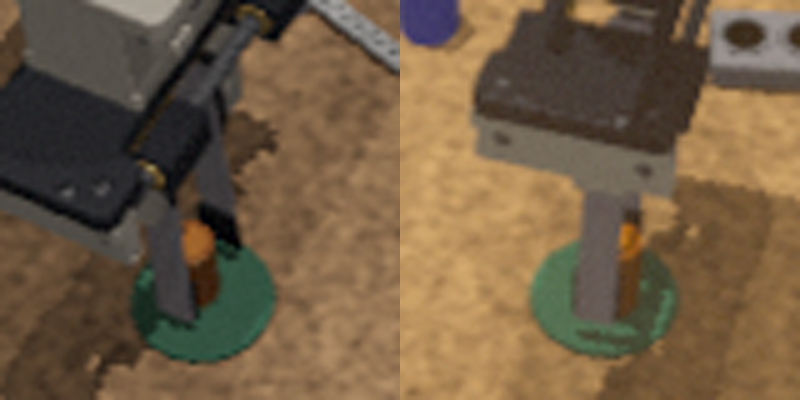

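Both views show the core standing upright between the two open legs (about scene crop (200,265), side crop (628,270)). Closing gently.

Request:
{"api": "jog_arm", "payload": {
  "steps": [
    [[127,0,0,0,0,0,0],[131,0,0,0,0,0,0],[134,0,0,0,0,0,0],[137,0,0,0,0,0,0],[140,0,0,0,0,0,0],[145,0,0,0,0,0,0],[150,0,0,0,0,0,0],[160,0,0,0,0,0,0]]
  ],
  "newtons": 25
}}

```text
t: 8.05
eef_pos: [0.4728, -0.0773, 0.1166]
ee_rot: [-3.142, 0.0, -2.906]
force: [0.2, 0.6, 0.8]
width: 0.04
gripper_force: 25.0
```

Request:
{"api": "jog_arm", "payload": {
  "steps": [
    [[170,0,0,0,0,0,0],[180,0,0,0,0,0,0],[180,0,0,0,0,0,0],[180,0,0,0,0,0,0],[180,0,0,0,0,0,0]]
  ]
}}

```text
t: 8.55
eef_pos: [0.4728, -0.0773, 0.1166]
ee_rot: [-3.142, 0.0, -2.906]
force: [0.2, 0.2, 1.5]
width: 0.0398
gripper_force: 25.0
```

Request:
{"api": "jog_arm", "payload": {
  "steps": [
    [[180,0,0,-0.04,0,0,0],[180,0,0,-0.12,0,0,0],[180,0,0,-0.22,0,0,0],[180,0,0,-0.32,0,0,0],[180,0,0,-0.42,0,0,0],[180,0,0,-0.5,0,0,0],[180,0,0,-0.56,0,0,0],[180,0,0,-0.6,0,0,0]]
  ]
}}

```text
t: 9.35
eef_pos: [0.473, -0.0773, 0.2684]
ee_rot: [-3.141, 0.002, -2.906]
force: [0.2, -0.3, -1.1]
width: 0.0399
gripper_force: 25.0
```

Request:
{"api": "jog_arm", "payload": {
  "steps": [
    [[180,0,0,0,0,0,0],[180,0,0,0,0,0,0],[180,0,0,0,0,0,0],[180,0,0,0,0,0,0],[180,0,0,0,0,0,0]]
  ]
}}

```text
t: 9.85
eef_pos: [0.4725, -0.0773, 0.266]
ee_rot: [3.142, -0.001, -2.906]
force: [-0.1, -0.2, -1.2]
width: 0.0398
gripper_force: 25.0
```

Run:
```python
from h import *
s=arm.get_state();print(s['eef_pos'],s['force'],s['width'],s['gripper_force'])
f=grab('scene');g=grab('side')
p=s['eef_pos']-[0,0,.089];out=[]
for i in(f,g):
    u=proj(i,p).astype(int);print(u);x,y=u;out.append(cv2.resize(i['color'][y-50:y+50,x-50:x+50],(400,400),interpolation=cv2.INTER_CUBIC))
cv2.imwrite('pics/z6.png',np.hstack(out)[:,:,::-1])
```

```text
[ 0.47252845 -0.0772806   0.26599077] [-0.0768148  -0.1571751  -1.15020383] 0.039777807814015714 24.995090067386627
[276 183]
[355 175]
```

View pics/z6.png

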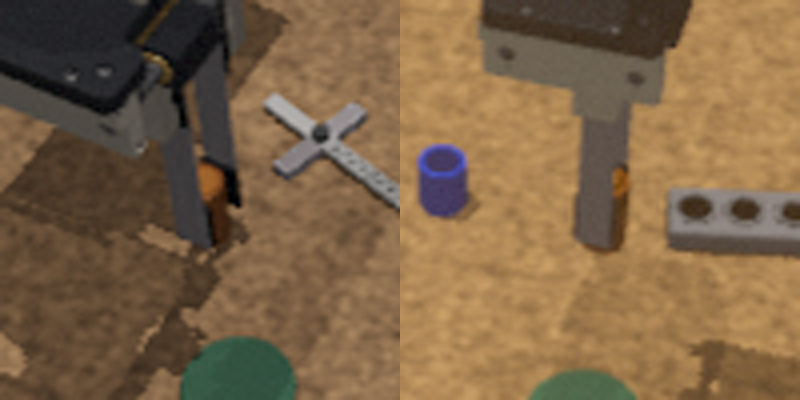

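The core is held upright in the closed jaws, about 0.15 m above the empty mat, and everything is still. Handing in.

```bash
python3 -c "
from station import arm
print(arm.job_done())"
```

```text
the job is handed in; nothing more can be done
None
```

I lifted the tongs off the hook and closed them on the core sample, which they now hold upright and still about 15 cm above the mat; the job is handed in, and the hand-in call returned no verdict.

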